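Bring the centrifuge-bucket balance to its mark and hold it for the reading

TASK

Press the sprung push-button of the loaded bucket balance until the red pointer stands at the blue tab, and keep it there for a good 6 seconds without a break while the reading is taken; the beam is top-heavy and wants to swing away to either side. Then let the beam back down gently on the rest where it lay and take the gripper off the button. Touch the balance only at the button, never let the beam swing fast or go over to its other stop, and leave everything else on the bench alone.

Things in the scene. Friction and masses are not known exactly. Their poses are not given: they have to be found in the camera images.
- stand: Fixed stand of the balance: teal foot 170 x 300 mm, two white posts 180 mm high. Origin: on the bench under the pivot; z up, y along the level beam. Its +x side (away from the robot) carries the white scale board, its -x side the push-button. The pivot axis runs along its x, 170 mm above the bench. Place and yaw vary.
- rocker (a joint): Beam tilt about the pivot, rad; 0 = level, positive = +y end (button side) down. Stops at -0.22 and +0.22; starts at rest on -0.22. Very low friction. Inertia 0.118 kg m2. Top-heavy: gravity turns it with -0.31 + 1.25 x tilt N m, so it falls away in about 0.5 s even under a still button. 7.3 N on the button lifts it off the rest, 3.9 N balances it level (nominal; hidden mass -15 to +20 %).
- beam_mid (a point): Point of the tilting beam on the pivot axis, above the stand's origin; its axes turn with the beam, as the stand's when level. The beam: aluminium bar 360 x 50 mm along y, steel buckets of 108 mm diameter at y = +200 and -200 mm with stacks of agar plates, tops 139 mm above the pivot, 2.75 kg (nominal) in all, and the arm under the button. Not to be touched but at the button.
- pad (a joint): How far the sprung push-button is pushed into the beam, m: 0 = out, 0.08 = fully in. Spring: 1.3 N at 0 plus 110 N/m. It slides along the beam's own z.
- pad_top (a point): Top of the push-button: white slippery dome, 20 mm radius, standing 12 mm above the middle of a pink flange of 100 mm diameter. In the frame of beam_mid at x -130, y +80 mm and z +20 mm when out. Press it straight down with closed fingertips: it gives on its spring, whose force tilts the beam with a lever of 80 mm. Clear space above; the nearest bucket edge is 76 mm further to the beam's +x.
- pointer_tip (a point): Tip of the red pointer that stands up from the beam and turns with it, 200 mm above the pivot when level, 88 mm to the stand's +x, in front of the scale board on the side away from the robot. It moves towards the stand's +y as rocker grows.
- mark_tip (a point): The point of the blue tab on the scale where the pointer tip must stand, 200 mm from the pivot axis, in the same plane as the pointer tip. The tab is 14 mm wide and 26 mm high.
- mark (a joint): Where the blue tab is set, as an angle of the same sense and zero as rocker (rad): the pointer is at the tab when rocker equals mark. Do not move it.
- reagent: Bystander: amber bottle, 68 mm diameter, 150 mm high. Origin under its centre.
- jar: Bystander: clear specimen jar with a red cap, 64 mm diameter, 80 mm high. Origin under its centre.
- spare_plates: Bystander: stack of four culture plates, 90 mm diameter, 58 mm high. Origin under its centre.
- tube_rack: Bystander: blue tube rack with capped tubes, 70 x 200 mm, 118 mm high. Origin under its centre.

How it is judged:
By the outcome, as a careful person would: the job done as asked, in the order asked, and still so for the second after the job is handed in, with the robot touching nothing.
It also fails if it takes over 64 s, if anything falls off the work surface, if the arm or the gripper's body presses on something with over 40 N, if the wrist force passes 120 N, or if a joint passes its speed limit or range.

ROBOT

A 6-joint arm with a two-finger parallel gripper is mounted at the origin on the work surface. World frame = base frame: x ahead of the robot, y to its left, z up, the work surface at z = 0. Lengths are in m, angles in rad, forces in N, time in s.
With the tool pointing down it reaches from about 0.35 to 0.8 m from the base axis. Payload 7.3 kg.
Tool frame: the origin (TCP) lies midway between the tips of the shut fingers; the grasp point (between the pads) lies 19 mm behind it; z points along the fingers, y is the line along which they close (so a half turn about z gives the same grasp; the last joint's range is limited). The gripper opens to 85 mm and grips with 20 to 120 N. Pads are 22 mm wide; open, the fingers measure 114 mm over their backs; the gripper's body (76 mm by 85 mm) begins 54 mm behind the grasp point. The pads swing forward as they close: fully open they stand 13 mm farther back than shut.
Start: joints at [1.15, 0.342, 1.524, -0, 1.275, -0.146], TCP at [0.142, 0.505, 0.231] pointing down, gripper open.
Joint ranges: [-2.53, 2.53], [-0.77, 2.02], [0.04, 2.7], [-1, 4.14], [0.28, 2.66], [-3.11, 3.11]. Speed limits (rad/s): [2.57, 2.57, 3.14, 3.14, 3.14, 3.14].

INTERFACE

Orientations are given as [roll, pitch, yaw] about the fixed x, y, z axes, in that order (R = Rz(yaw) Ry(pitch) Rx(roll)).
In Python, from cell import r, viewer, nets gives the robot as it stands.
- The arm moves only by the tool jog_arm, never from a script. Its argument "deltas" is a list of rows, each a list of 5 numbers: the shift along the tool's x, y, z in units of 25 mm (1.0 is 25 mm), then the turn about the tool's z in units of 5 degrees (1.0 is 5 degrees), then the opening, from -1 (shut) to 1 (fully open). In form: [[tx, ty, tz, yaw, fingers], ...]. A call has exactly 8 rows; each row is the pose to reach, as a shift and turn from the pose commanded when the call began, along the tool's axes at that moment; what a row does not reach only later rows make up. A row lasts 1/10 s, in which the tool goes at most 50 mm and 8.59 degrees, less where a joint would pass 70% of its speed; a pose out of reach is approached as far as the arm can. A call with a gripper value outside its range is refused whole. The fingers move at their own pace and stop on an object; the grip force is fixed at half the most. Time passes only in rows, so rows that repeat a pose let the fingers close, or fill a call up. It gives the time, the measured TCP pose, the force, the opening and the grip force at its end, in the units of the state.
- r.state(): the state, without advancing time (a new reading comes with each control period).
- viewer.camera(name): name is "scene" or "top" or "wrist"; returns the picture (420x560x3 uint8, red, green, blue); there is no depth.
- viewer.camera_params(name): a dict with "mtx" (3x3 intrinsics, pixels), "camera_from_world" (4x4, takes a point from world to camera coordinates). Camera axes: x right, y down, z forward; pixel columns grow to the right and rows downward; lengths in m; the calibration is good to about 2 mm. A picture is of the moment at which its call begins: read the wrist's pose just before it. camera_params takes no time and is no camera call; for the wrist camera it gives the pose at the moment of the call.
- r.sign_off(): hands the job in; it is judged then, once.
Trained networks look in the newest picture that a camera, given by its name, has taken for a name from the list of things; names that differ only in an ending like _2 or _b are one class to them, and where a whole thing is asked for, a point or a joint stands for the part that bears it (a point fixed in the world has none). Each returns a list of dicts, best first, with "confidence" (0 to 1); they miss things now and then, are a little off and sometimes report something else, mostly with a low value. They report only what shows in the picture. A call takes as long as a camera call.
- nets.search_frame(camera, thing): "at" ([x, y, z] in m, in the coordinates of the camera as it stood for that picture, good to about 4 mm: the middle of the surface that is visible of it).
- nets.regions_of(camera, thing): "region" (420x560 bool, what is visible of it).
- nets.mark_of(camera, thing): "at" ([x, y, z] in m, in the coordinates of the camera as it stood for that picture, good to about 4 mm: a listed point, or the origin of a listed thing).
The state is a dict: "time": time; "q": joint angles; "joint_velocities": joint speeds; "effort": joint torques, N m; "tcp_pos": TCP position; "orientation": TCP orientation; "force": force on the tool from outside, world axes, zero at the start; "ft_torque": the same for the moment, N m; "gripper_width": finger opening in m; "grasp_force": force on a finger pad.
Only numpy, scipy, OpenCV 4.12 (cv2) and the standard library are available. Lean on these libraries where they do the work, as an engineer would, in place of code of your own. Each camera call takes 0.05 s, during which the arm holds its last target. There are 200 camera calls.

## Working session

There is one attempt and no reset: what is moved stays moved. The work goes in short steps, Python scripts to look and compute and a tool call to move; the robot and the scene stay as the last step left them, time stands still between calls to the robot, and variables do not carry over. Pictures are saved under pics/ and viewed, at most 10 in all, crops included, and the job is handed in when it is done.

Besides the shell and the picture viewer there is one more tool, called after "Emit:" by a JSON object that holds its "method" and its "body". jog_arm: Moves the arm, as the interface text tells. Its arguments: {"type":"object","properties":{"deltas":{"type":"array"}},"required":["deltas"]}

```bash
ls; mkdir -p pics
cat > h.py <<'E'
from cell import r, viewer, nets
import numpy as np, cv2
def w(cam,p):
    T=np.linalg.inv(viewer.camera_params(cam)["camera_from_world"]); return (T@np.r_[p,1])[:3]
def pts(cam,names,f=None):
    f=f or nets.mark_of
    o={}
    for n in names:
        l=f(cam,n)
        if l: o[n]=(w(cam,l[0]["at"]),l[0]["confidence"])
    return o
E
python3 - <<'E'
from h import *
np.set_printoptions(precision=4,suppress=True)
for c in ["scene","top"]:
    im=viewer.camera(c); cv2.imwrite(f"pics/{c}0.png",im[:,:,::-1])
    for k,v in pts(c,["stand","beam_mid","pad_top","pointer_tip","mark_tip"]).items(): print(c,k,*v)
s=r.state(); print(s)
E
```

```text
pics
scene stand [ 0.6006 -0.0297  0.0002] 0.96
scene beam_mid [ 0.5995 -0.036   0.1688] 0.86
scene pad_top [0.4862 0.0551 0.2047] 0.73
scene pointer_tip [ 0.6901 -0.0904  0.3662] 0.57
scene mark_tip [ 0.6944 -0.0413  0.3732] 0.51
top stand [ 0.6122 -0.0336  0.0002] 0.71
top beam_mid [ 0.6066 -0.0351  0.1676] 0.73
top pad_top [0.4883 0.0553 0.2085] 0.76
top pointer_tip [ 0.6887 -0.0932  0.3635] 0.73
top mark_tip [0.4911 0.0528 0.2082] 0.51
{'time': 0.6, 'q': array([ 1.15  ,  0.342 ,  1.5241,  0.    ,  1.2754, -0.146 ]), 'joint_velocities': array([-0.0002,  0.0015,  0.0001, -0.0004,  0.0011, -0.0005]), 'effort': array([ -0.    , -43.3366, -24.6187,  -0.0001,   0.0004,   0.    ]), 'tcp_pos': array([0.1424, 0.5053, 0.2313]), 'orientation': array([3.1415, 0.    , 2.8668]), 'force': array([-0.6768, -0.2765, -0.7206]), 'ft_torque': array([ 0.0197,  0.0293, -0.0272]), 'grasp_force': 0.0, 'gripper_width': 0.08536624312948678}
```

View pics/scene0.png

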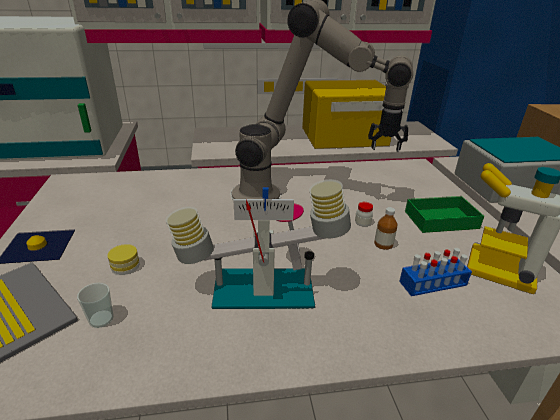

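View pics/top0.png

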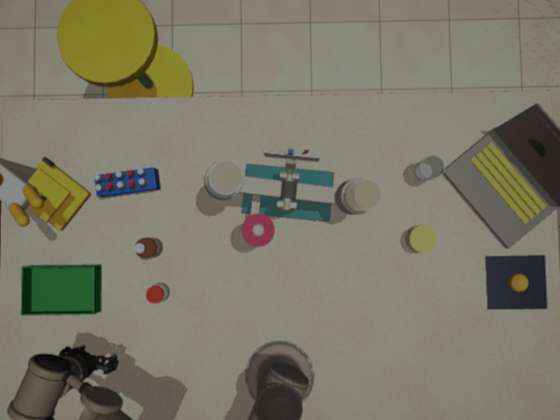

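```bash
cat >> h.py <<'E'
from scipy.optimize import least_squares
E
python3 - <<'E'
from h import *
im=cv2.imread("pics/scene0.png")
a=cv2.resize(im[180:290,205:350],None,fx=5.5,fy=5.4,interpolation=cv2.INTER_CUBIC); cv2.imwrite("pics/c1.png",a)
np.set_printoptions(precision=4,suppress=True)
P=viewer.camera_params("scene"); print(P)
print("tab px"); b=im.astype(int); m=(b[:,:,0]>b[:,:,2]+40)&(b[:,:,0]>b[:,:,1]+20); m[:180]=0;m[290:]=0;m[:,:205]=0;m[:,350:]=0
print(np.argwhere(m).min(0),np.argwhere(m).max(0),np.argwhere(m).mean(0))
for c in ["scene","top"]:
  viewer.camera(c)
  for k,v in pts(c,["stand","beam_mid","pad_top","pointer_tip","mark_tip","stand"]).items(): print(c,k,*v)
E
```

```text
{'mtx': array([[387.4703,   0.    , 275.5509],
       [  0.    , 387.4703, 209.7239],
       [  0.    ,   0.    ,   1.    ]]), 'camera_from_world': array([[ 0.1435,  0.9895,  0.0186, -0.0911],
       [ 0.5135, -0.0584, -0.8561, -0.0728],
       [-0.846 ,  0.1324, -0.5164,  1.7212],
       [ 0.    ,  0.    ,  0.    ,  1.    ]])}
tab px
[187 263] [210 268] [195.4699 265.0241]
scene stand [ 0.4485 -0.4734  0.0042] 0.47
scene beam_mid [ 0.6014 -0.0393  0.1706] 0.61
scene pad_top [0.4844 0.0536 0.2061] 0.64
scene pointer_tip [ 0.6932 -0.0858  0.3666] 0.75
scene mark_tip [ 0.692  -0.041   0.3702] 0.42
top stand [ 0.6097 -0.0367 -0.002 ] 0.85
top beam_mid [ 0.6078 -0.037   0.1667] 0.57
top pad_top [0.4856 0.0538 0.207 ] 0.64
top pointer_tip [ 0.6873 -0.0897  0.3667] 0.78
top mark_tip [ 0.6936 -0.044   0.373 ] 0.59
```

View pics/c1.png

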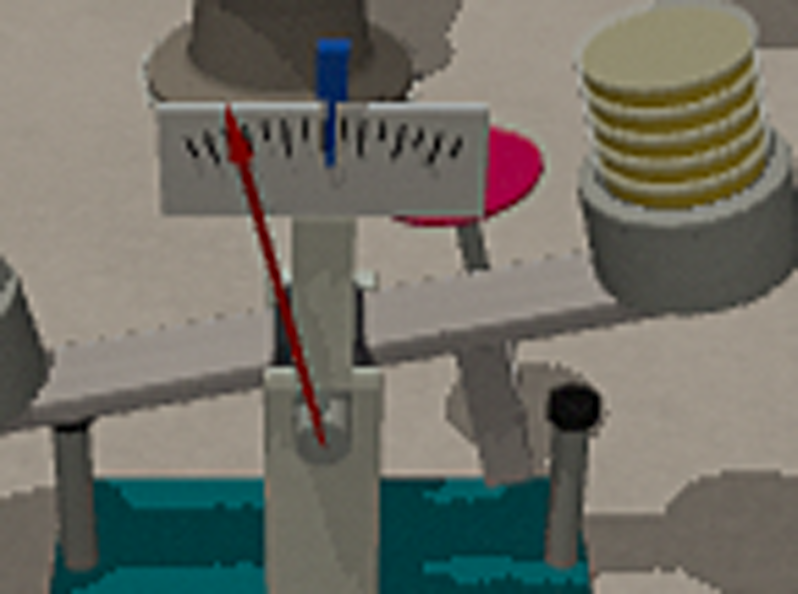

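```bash
cat >> h.py <<'E'
def S(p,X):  # stand->world
    c,s=np.cos(p[2]),np.sin(p[2]); return np.array([p[0]+c*X[0]-s*X[1],p[1]+s*X[0]+c*X[1],X[2]])
def beam(th,X):  # beam frame -> stand frame
    c,s=np.cos(th),np.sin(th); return np.array([X[0],c*X[1]+s*X[2],0.17-s*X[1]+c*X[2]])
def proj(cam,X):
    P=viewer.camera_params(cam); q=P["mtx"]@(P["camera_from_world"]@np.r_[X,1])[:3]; return q[:2]/q[2]
E
python3 - <<'E'
from h import *
np.set_printoptions(precision=4,suppress=True)
obs={(0,0,0):[[.5995,-.036,.1688],[.6066,-.0351,.1676],[.6014,-.0393,.1706],[.6078,-.037,.1667]],
(-.13,.08,.02):[[.4862,.0551,.2047],[.4883,.0553,.2085],[.4844,.0536,.2061],[.4856,.0538,.207]],
(.088,0,.2):[[.6901,-.0904,.3662],[.6887,-.0932,.3635],[.6932,-.0858,.3666],[.6873,-.0897,.3667]]}
th=-.22
def f(p):
    o=[]
    for k,v in obs.items():
        for q in v: o+=list((S(p,beam(th,k))-q)/.004)
    o+=list((proj("scene",S(p,beam(th,(.088,0,.2))))-[246.5+.0,200.0])/.7)
    o+=list((proj("scene",S(p,beam(th,(.088,0,0))))-[263.7,261.5])/.7)
    return np.array(o)
s=least_squares(f,[.6,-.036,-.12]); p=s.x; print(p,s.cost, f(p)[-4:], np.sqrt(np.diag(np.linalg.inv(s.jac.T@s.jac))))
for m in np.arange(-.06,.1,.02): print(m,proj("scene",S(p,beam(m,(.088,0,.2)))),proj("scene",S(p,beam(m,(.088,0,.226)))),proj("scene",S(p,beam(m,(.088,0,.174)))))
print("pad",S(p,beam(th,(-.13,.08,.02))),S(p,beam(th,(-.13,.133,.008))))
E
```

```text
[ 0.6065 -0.0346 -0.1112] 9.57717371402175 [-1.0998 -1.7628 -0.2027  0.7981] [0.001  0.0009 0.0093]
-0.06 [258.811  197.1598] [258.1157 187.6538] [259.4866 206.3965]
-0.039999999999999994 [260.4644 197.0879] [260.0112 187.572 ] [260.9047 206.3344]
-0.01999999999999999 [262.1189 197.0449] [261.9081 187.5237] [262.3237 206.2968]
1.3877787807814457e-17 [263.7736 197.0307] [263.8052 187.509 ] [263.743  206.2835]
0.020000000000000018 [265.4277 197.0455] [265.7014 187.5278] [265.1618 206.2947]
0.04000000000000002 [267.0804 197.0891] [267.5959 187.5803] [266.5794 206.3303]
0.060000000000000026 [268.7306 197.1614] [269.4874 187.6662] [267.995  206.3902]
0.08000000000000002 [270.3776 197.2626] [271.375  187.7856] [269.4081 206.4745]
pad [0.4855 0.0531 0.207 ] [0.4915 0.1071 0.2068]
```

Emit:
{"method": "jog_arm", "body": {"deltas": [[-0.3,-0.2,-0.1,0.3,-1],[-0.8,-0.5,-0.3,0.7,-1],[-1.6,-1.0,-0.6,1.4,-1],[-2.7,-1.8,-1.0,2.4,-1],[-4.0,-2.6,-1.2,3.6,-1],[-5.4,-3.5,-1.2,4.9,-1],[-6.8,-4.4,-1.2,6.2,-1],[-8.2,-5.3,-1.2,7.5,-1]]}}

```text
time: 2.1
tcp_pos: [0.305, 0.3199, 0.262]
orientation: [3.14, 0.0, 2.206]
force: [0.3, 1.3, -0.1]
gripper_width: 0.0
grasp_force: 0.0
```

```bash
cat >> h.py <<'E'
PS=np.array([0.6065,-0.0346,-0.1112])
def go(x,y,z,psi=None,p=PS):
    st=r.state(); t=S(p,[x,y,z]); d=t-st["tcp_pos"]; ps=st["orientation"][2]
    a=np.array([np.cos(ps),np.sin(ps),0]); b=np.array([np.sin(ps),-np.cos(ps),0])
    psi=p[2]+np.pi/2 if psi is None else psi
    print("t",st["time"],"tcp",st["tcp_pos"],st["orientation"],"f",st["force"]); print("units",a@d/.025,b@d/.025,-d[2]/.025,-np.degrees(psi-ps)/5)
E
python3 -c "
from h import *
go(-.13,.128,.26)"
```

```text
t 2.1 tcp [0.30498664 0.31991099 0.2620112 ] [3.14032091e+00 2.56790167e-04 2.20552099e+00] f [ 0.3300627   1.2918801  -0.06350136]
units -11.28052502391852 0.9586888414527761 0.0804478127544428 8.547667001310847
```

Emit:
{"method": "jog_arm", "body": {"deltas": [[-1.5,0.1,0,1.2,-1],[-3.1,0.25,0,2.5,-1],[-4.8,0.4,0.05,3.9,-1],[-6.5,0.55,0.05,5.3,-1],[-8.2,0.7,0.05,6.6,-1],[-9.7,0.8,0.05,7.7,-1],[-10.8,0.9,0.05,8.4,-1],[-11.3,0.95,0.05,8.6,-1]]}}

```text
time: 2.9
tcp_pos: [0.493, 0.1071, 0.2603]
orientation: [3.141, 0.0, 1.456]
force: [0.8, 0.3, 0.1]
gripper_width: -0.0002
grasp_force: 0.0
```

Run:
```python
from h import *
for c in ["wrist","top"]:
    im=viewer.camera(c); cv2.imwrite(f"pics/{c}2.png",im[:,:,::-1])
    for k,v in pts(c,["pad_top"]).items(): print(k,*v)
for c in ["wrist"]:
    l=nets.regions_of(c,"pad_top")
    if l:
        m=l[0]["region"]; print(l[0]["confidence"],m.sum(),np.argwhere(m).min(0),np.argwhere(m).max(0))
print(S(PS,beam(-.22,(-.13,.08,.02)))); go(-.13,.128,.21)
print(proj("wrist",S(PS,beam(-.22,(-.13,.08,.02)))))
for a in np.arange(0,6.28,1.57): print(proj("wrist",S(PS,beam(-.22,(-.13+.05*np.cos(a),.08+.05*np.sin(a),.008)))))
```

```text
pad_top [0.48941842 0.05533067 0.20615528] 0.95
0.81 5675 [227 204] [318 344]
[0.48548229 0.05307819 0.20697632]
t 3.15 tcp [0.49098129 0.11079508 0.26020539] [-3.14117703e+00 -4.05622775e-04  1.46323963e+00] f [0.34984221 0.36663521 0.09307855]
units -0.14724969388997386 0.037058197376716714 2.008215575004034 0.041749230952085006
[279.21118133 317.285592  ]
[350.46003782 304.5893738 ]
[279.67682842 245.6879378 ]
[207.9633882  303.86499071]
[278.74289102 351.77046057]
```

View pics/wrist2.png

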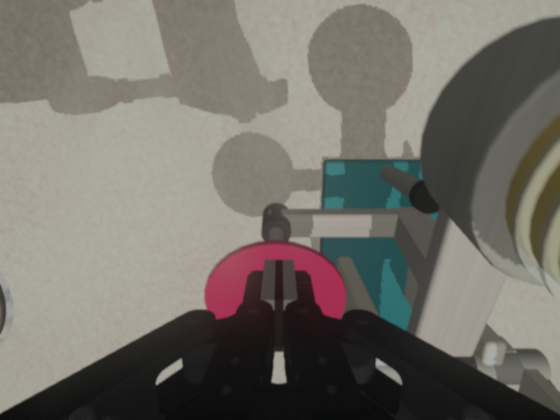

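Emit:
{"method": "jog_arm", "body": {"deltas": [[0,0,0.15,0,-1],[0,0,0.5,0,-1],[0,0,1.0,0,-1],[0,0,1.5,0,-1],[0,0,1.8,0,-1],[0,0,1.9,0,-1],[0,0,2.0,0,-1],[0,0,2.0,0,-1]]}}

```text
time: 3.95
tcp_pos: [0.4919, 0.1101, 0.2101]
orientation: [3.141, -0.0, 1.462]
force: [-0.2, -0.2, 0.2]
gripper_width: 0.0003
grasp_force: 0.0
```

```bash
cat >> h.py <<'E'
def plane(uv):  # pixels -> (y,z) in plane x=.088 of stand, scene cam
    P=viewer.camera_params("scene"); T=np.linalg.inv(P["camera_from_world"]); K=np.linalg.inv(P["mtx"])
    d=(T[:3,:3]@K@np.c_[uv,np.ones(len(uv))].T).T; o=T[:3,3]; n=np.array([np.cos(PS[2]),np.sin(PS[2]),0]); e=np.array([-np.sin(PS[2]),np.cos(PS[2]),0])
    c=S(PS,[.088,0,0]); X=o+d*((c-o)@n/(d@n))[:,None]; return np.c_[(X-c)@e,X[:,2]]
def look(save=None):
    st=r.state(); im=viewer.camera("scene")
    if save: cv2.imwrite(save,im[:,:,::-1])
    b=im.astype(float); R,G,B=b[...,0],b[...,1],b[...,2]; g=np.mgrid[:420,:560]
    win=(g[0]>185)&(g[0]<270)&(g[1]>225)&(g[1]<300)
    wr=np.clip(R-np.maximum(G,B)-20,0,None)*(B<R*.35)*win; wb=np.clip(B-np.maximum(R,G)-25,0,None)*win
    def f(wt,rows):
        m=(wt>0)&(g[0]>=rows[0])&(g[0]<=rows[1]); q=plane(np.c_[g[1][m],g[0][m]].astype(float)); return q,wt[m]
    q,a=f(wr,(195,270)); k=np.polyfit(q[:,1]-.17,q[:,0],1,w=np.sqrt(a)); th=np.arctan(k[0])
    qb,ab=f(wb,(180,198)); yb=np.average(qb,axis=0,weights=ab) if len(ab) else [np.nan]*2
    print("t %.2f th %.4f off %.4f tip_y %.4f n %d | tab y,z %.4f %.4f ang %.4f | z %.4f f %s"%(st["time"],th,k[1],np.polyval(k,.2),len(a),*yb,np.arctan2(yb[0],yb[1]-.17),st["tcp_pos"][2],np.round(st["force"],2)))
    return th
E
python3 -c "
from h import *
look();look();go(-.13,.132,.17)"
```

```text
t 3.95 th -0.1625 off 0.0001 tip_y -0.0327 n 117 | tab y,z 0.0032 0.3846 ang 0.0149 | z 0.2101 f [-0.19 -0.17  0.17]
t 4.00 th -0.1636 off 0.0002 tip_y -0.0328 n 118 | tab y,z 0.0032 0.3846 ang 0.0147 | z 0.2103 f [ 0.06 -0.19 -0.48]
t 4.05 tcp [0.49209313 0.11007624 0.21043127] [ 3.14082367e+00 -2.13866908e-04  1.46186897e+00] f [0.36079099 0.14323125 0.46430386]
units 0.03654900718375 -0.009712380690777359 1.6172507219979237 0.02604257802280114
```

```bash
sed -i 's/q,a=f(wr,(195,270))/wr=wr*(g[1]<275); q,a=f(wr,(195,270))/' h.py
python3 -c "
from h import *
look('pics/s4.png')
im=cv2.imread('pics/s4.png').astype(int)
for y in list(range(186,262,3)):
    R,G,B=im[y,:,2],im[y,:,1],im[y,:,0]; m=np.where((R-np.maximum(G,B)>20)[225:310])[0]+225; n=np.where((B-np.maximum(G,R)>25)[225:310])[0]+225
    print(y,[(int(u),int(R[u]),int(B[u])) for u in m][:4],len(m),n)
print(plane(np.array([[263.7,261.5],[246.5,200.]])))
"
```

```text
t 4.05 th -0.2190 off -0.0004 tip_y -0.0450 n 106 | tab y,z 0.0032 0.3846 ang 0.0149 | z 0.2104 f [0.36 0.14 0.46]
186 [] 0 []
189 [] 0 [263 264 265 266 267 268]
192 [] 0 [263 264 265 266 267]
195 [] 0 [263 264 265 266 267]
198 [] 0 [264 265 266 267]
201 [(246, 109, 0), (247, 108, 65)] 2 [265]
204 [(246, 80, 9), (247, 119, 0), (248, 114, 14), (294, 166, 64)] 9 [264 265]
207 [(246, 99, 55), (247, 111, 0), (248, 118, 3), (249, 117, 1)] 15 [264 265]
210 [(247, 108, 76), (248, 98, 24), (249, 94, 0), (250, 92, 52)] 14 [264 265]
213 [(249, 85, 3), (250, 89, 0), (293, 117, 64), (294, 165, 62)] 12 []
216 [(250, 86, 3), (251, 90, 0), (293, 146, 68), (294, 164, 63)] 10 []
219 [(251, 93, 0), (252, 91, 3), (293, 78, 25), (294, 93, 19)] 5 []
222 [(251, 110, 73), (252, 90, 0), (253, 118, 68)] 3 []
225 [(252, 117, 70), (253, 90, 0), (254, 112, 66)] 3 []
228 [(253, 119, 70), (254, 89, 0)] 2 []
231 [(254, 109, 36), (255, 85, 0)] 2 []
234 [(255, 94, 0), (256, 97, 0)] 2 []
237 [(256, 101, 0), (257, 88, 0)] 2 []
240 [(257, 107, 0), (258, 95, 30)] 2 []
243 [(257, 50, 19), (258, 107, 0), (259, 95, 49)] 3 []
246 [(258, 110, 54), (259, 102, 0)] 2 []
249 [(259, 100, 47), (260, 94, 0)] 2 []
252 [(260, 115, 0), (261, 98, 0)] 2 []
255 [(261, 96, 2), (262, 98, 19)] 2 []
258 [(262, 99, 0), (263, 78, 49)] 2 []
261 [(263, 105, 0)] 1 []
[[ 0.00037717  0.17192849]
 [-0.04185191  0.36176035]]
```

Emit:
{"method": "jog_arm", "body": {"deltas": [[0,0,0.05,0,-1],[0,0,0.15,0,-1],[0,0,0.3,0,-1],[0.02,0,0.48,0,-1],[0.05,0,0.66,0,-1],[0.08,0,0.82,0,-1],[0.1,0,0.92,0,-1],[0.12,0,0.97,0,-1]]}}

```text
time: 4.9
tcp_pos: [0.4923, 0.113, 0.1856]
orientation: [3.141, 0.0, 1.462]
force: [0.5, -0.8, 3.4]
gripper_width: 0.0002
grasp_force: 1.5
```

```bash
python3 -c "
from h import *
look('pics/s5.png');look();
im=viewer.camera('wrist');cv2.imwrite('pics/w5.png',im[:,:,::-1])
for i in range(3): viewer.camera('wrist');print(r.state()['force'],r.state()['ft_torque'])
go(-.13,.132,.17)"
```

```text
t 4.90 th -0.2193 off -0.0004 tip_y -0.0450 n 107 | tab y,z 0.0032 0.3847 ang 0.0148 | z 0.1856 f [ 0.47 -0.75  3.38]
t 4.95 th -0.2191 off -0.0004 tip_y -0.0450 n 104 | tab y,z 0.0032 0.3847 ang 0.0148 | z 0.1856 f [ 1.63 -0.56  2.9 ]
[ 0.76841929 -0.14492547  2.21612063] [-0.11391357  0.04538413  0.02452636]
[-0.49036487 -0.08865396  3.5620082 ] [-0.06429972  0.03399476  0.00253262]
[ 0.13973493 -0.83990402  3.3806623 ] [-0.10294654 -0.03730815 -0.01639981]
t 5.2 tcp [0.49225295 0.11293333 0.18594615] [ 3.14137624e+00 -6.78223430e-06  1.46172150e+00] f [ 0.13973493 -0.83990402  3.3806623 ]
units -0.07775273420313945 -0.0036319524362964754 0.637845923875705 0.024352705793707314
```

View pics/w5.png

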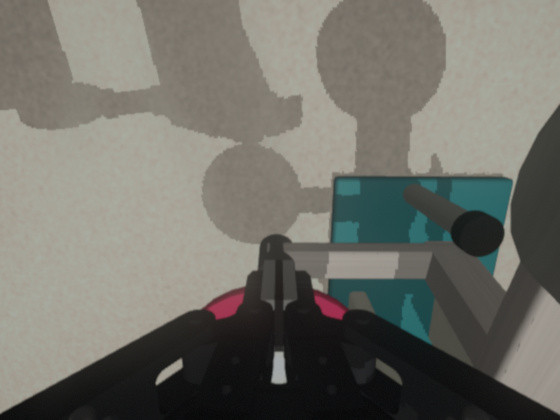

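Emit:
{"method": "jog_arm", "body": {"deltas": [[0,0,0.03,0,-1],[0,0,0.07,0,-1],[0,0,0.12,0,-1],[0,0,0.17,0,-1],[0,0,0.21,0,-1],[0,0,0.25,0,-1],[0,0,0.28,0,-1],[0,0,0.3,0,-1]]}}

```text
time: 6.0
tcp_pos: [0.4922, 0.1131, 0.1783]
orientation: [3.142, -0.0, 1.462]
force: [0.1, 0.8, 4.9]
gripper_width: -0.0004
grasp_force: 2.1
```

```bash
python3 -c "
from h import *
look();look()"
```

```text
t 6.00 th -0.2188 off -0.0005 tip_y -0.0450 n 109 | tab y,z 0.0032 0.3847 ang 0.0148 | z 0.1783 f [0.13 0.76 4.93]
t 6.05 th -0.2189 off -0.0005 tip_y -0.0450 n 108 | tab y,z 0.0032 0.3846 ang 0.0148 | z 0.1782 f [0.26 1.21 4.97]
```

Emit:
{"method": "jog_arm", "body": {"deltas": [[0,0,0.01,0,-1],[0,0,0.03,0,-1],[0,0,0.05,0,-1],[0,0,0.06,0,-1],[0,0,0.07,0,-1],[0,0,0.08,0,-1],[0,0,0.09,0,-1],[0,0,0.1,0,-1]]}}

```text
time: 6.9
tcp_pos: [0.4922, 0.1129, 0.1757]
orientation: [-3.142, 0.0, 1.462]
force: [-0.0, 0.2, 3.4]
gripper_width: 0.0002
grasp_force: 2.0
```

```bash
python3 -c "
from h import *
look();look()"
```

```text
t 6.90 th -0.1998 off -0.0004 tip_y -0.0409 n 102 | tab y,z 0.0032 0.3846 ang 0.0148 | z 0.1757 f [-0.01  0.22  3.44]
t 6.95 th -0.1960 off -0.0006 tip_y -0.0403 n 106 | tab y,z 0.0032 0.3847 ang 0.0149 | z 0.1757 f [ 0.55 -0.36  3.72]
```

Emit:
{"method": "jog_arm", "body": {"deltas": [[0,0,0.01,0,-1],[0,0,0.02,0,-1],[0,0,0.03,0,-1],[0,0,0.04,0,-1],[0,0,0.05,0,-1],[0,0,0.06,0,-1],[0,0,0.07,0,-1],[0,0,0.08,0,-1]]}}

```text
time: 7.8
tcp_pos: [0.4922, 0.1131, 0.1738]
orientation: [3.142, -0.0, 1.462]
force: [0.3, 0.5, 4.2]
gripper_width: -0.0002
grasp_force: 2.0
```

```bash
python3 -c "
from h import *
look();look()"
```

```text
t 7.80 th -0.1868 off -0.0007 tip_y -0.0385 n 98 | tab y,z 0.0032 0.3846 ang 0.0147 | z 0.1738 f [0.26 0.48 4.24]
t 7.85 th -0.1868 off -0.0006 tip_y -0.0384 n 96 | tab y,z 0.0031 0.3847 ang 0.0146 | z 0.1738 f [-0.69 -0.53  4.49]
```

Emit:
{"method": "jog_arm", "body": {"deltas": [[0,0,0.02,0,-1],[0,0,0.04,0,-1],[0,0,0.06,0,-1],[0,0,0.08,0,-1],[0,0,0.09,0,-1],[0,0,0.1,0,-1],[0,0,0.11,0,-1],[0,0,0.12,0,-1]]}}

```text
time: 8.7
tcp_pos: [0.4921, 0.113, 0.1707]
orientation: [-3.141, -0.0, 1.462]
force: [0.0, -0.9, 3.8]
gripper_width: 0.0001
grasp_force: 1.7
```

```bash
python3 -c "
from h import *
look();look()"
```

```text
t 8.70 th -0.1332 off -0.0006 tip_y -0.0274 n 103 | tab y,z 0.0032 0.3847 ang 0.0148 | z 0.1707 f [ 0.01 -0.94  3.78]
t 8.75 th -0.1297 off -0.0007 tip_y -0.0268 n 106 | tab y,z 0.0031 0.3847 ang 0.0146 | z 0.1707 f [0.21 0.14 2.98]
```

```bash
cat > sim.py <<'E'
import numpy as np
from scipy.optimize import least_squares
# command log: (t0, z0, rows dz(units)) ; obs: (t,theta)
log=[(5.2,.1859,[.03,.07,.12,.17,.21,.25,.28,.30]),(6.1,.1783,[.01,.03,.05,.06,.07,.08,.09,.1]),(7.0,.1757,[.01,.02,.03,.04,.05,.06,.07,.08]),(7.9,.1738,[.02,.04,.06,.08,.09,.1,.11,.12])]
obs=[(6.05,-.2189),(6.90,-.1998),(6.95,-.1960),(7.80,-.1868),(7.85,-.1868),(8.70,-.1332),(8.75,-.1297)]
LIN=.123
def zcmd(log):
    T=[0];Z=[log[0][1]]
    zc=log[0][1]
    for t0,_,rows in log:
        T.append(t0);Z.append(zc)
        for i,u in enumerate(rows): T.append(t0+.1*(i+1));Z.append(zc-.025*u)
        zc=Z[-1]
    return T,Z
def sim(par,log,tend,t0=5.2,th=-.2193,w=0,dt=.0025,lag=.03):
    dz,m,le=par; T,Z=zcmd(log); out=[]; t=t0
    ts=np.arange(t0,tend,dt); zs=np.interp(ts-lag,T,Z)
    for t,z in zip(ts,zs):
        c,s=np.cos(th),np.sin(th); h=.008
        for _ in range(2):
            yp=le if th<0 else (LIN-s*h)/c
            h=(z-.17-dz+s*yp)/c; h=min(h,.008)
        F=1.3+110*(.008-h) if h<.008 else 0
        tq=F*(yp if th>=0 else (yp+s/c*h))
        al=(m*(-.31+1.25*th)+tq)/(.118*(.7*m+.3))
        w+=al*dt-.0*w*dt; th+=w*dt
        if th<-.2193: th=-.2193; w=max(w,0)
        out.append((t,th,w))
    return np.array(out)
def fit(log,obs,x0=(0,1,.13)):
    def f(x):
        o=sim(x,log,obs[-1][0]+.01); return np.r_[[(np.interp(t,o[:,0],o[:,1])-a)/.002 for t,a in obs],x[0]/.003,(x[1]-1)/.1,(x[2]-.13)/.002]
    s=least_squares(f,x0,x_scale=[.001,.05,.001],diff_step=1e-3); return s.x,f(s.x)
E
python3 - <<'E'
from sim import *
np.set_printoptions(precision=4,suppress=True)
x,f=fit(log,obs,(.0005,1.03,.13)); print(x,f)
o=sim(x,log,11.5)
print(o[-1100::100])
def eq(th):
    from scipy.optimize import brentq
    le=x[2]; yp=le if th<0 else LIN
    s=( (x[1]*(.31-1.25*th))/yp-1.3)/110
    return .17+x[0]-np.sin(th)*yp+(.008-s)*np.cos(th)
for t in [-.13,-.1,-.05,-.001,.001,.0145,.03]: print(t,eq(t))
print(zcmd(log)[1][-1])
E
```

```text
[-0.0209  0.5347  0.1361] [-0.2    -0.5975 -0.9653  1.5058  1.6082  1.1108  0.8091 -6.9512 -4.6527
  3.0514]
[[ 8.75   -0.1281  0.0519]
 [ 9.     -0.1251 -0.0297]
 [ 9.25   -0.1406 -0.0819]
 [ 9.5    -0.1591 -0.0526]
 [ 9.75   -0.1621  0.0298]
 [10.     -0.1466  0.0821]
 [10.25   -0.1282  0.0522]
 [10.5    -0.1251 -0.0293]
 [10.75   -0.1405 -0.0819]
 [11.     -0.159  -0.0529]
 [11.25   -0.1622  0.0294]]
-0.13 0.16970701392647694
-0.1 0.16699387296274934
-0.05 0.1624541281938369
-0.001 0.1579837253349403
0.001 0.156639186219446
0.0145 0.15564481037551298
0.03 0.15450133335860383
0.1709
```

```bash
python3 -c "
from h import *
for i in range(16): look()" | awk '{print $2,$4,$(NF-5),$(NF-4),$(NF-3),$(NF-2),$(NF-1),$NF}'
```

```text
8.80 -0.1265 z 0.1707 f [-0.58 -0.9 3.08]
8.85 -0.1258 z 0.1707 f [-0.27 -0.86 3.07]
8.90 -0.1226 z 0.1707 f [-0.47 -1.06 3.39]
8.95 -0.1202 0.1708 f [-0.65 -1.06 3.7 ]
9.00 -0.1181 0.1708 f [ 0.78 -0.81 3.57]
9.05 -0.1184 z 0.1708 f [-0.42 -0.43 4.23]
9.10 -0.1175 z 0.1708 f [-1.26 -0.82 3.16]
9.15 -0.1159 z 0.1708 f [-0.44 0.13 3.26]
9.20 -0.1170 z 0.1708 f [-0.06 -0.57 3.34]
9.25 -0.1181 z 0.1708 f [-0.92 -0.18 3.11]
9.30 -0.1191 0.1708 f [-0.08 -0.76 2.9 ]
9.35 -0.1188 z 0.1708 f [-0.37 -0.31 3.99]
9.40 -0.1195 z 0.1708 f [-0.35 -0.52 3.66]
9.45 -0.1204 z 0.1708 f [-0.25 -0.01 3.73]
9.50 -0.1220 0.1708 f [-0.46 -0.45 4. ]
9.55 -0.1250 z 0.1708 f [0.02 0.35 2.95]
```

```bash
cat >> sim.py <<'E'
obs+=[(8.80,-.1265),(8.9,-.1226),(9.0,-.1181),(9.05,-.1184),(9.1,-.1175),(9.15,-.1159),(9.2,-.117),(9.25,-.1181),(9.3,-.1191),(9.4,-.1195),(9.5,-.122),(9.55,-.125)]
E
python3 - <<'E'
from sim import *
np.set_printoptions(precision=4,suppress=True)
best=None
for m0 in (.88,.95,1.03,1.12):
  for d0 in (-.003,0,.003):
    def f(x):
        o=sim(x,log,9.56,dt=.005); return np.r_[[(np.interp(t,o[:,0],o[:,1])-a)/.002 for t,a in obs],(x[1]-1)/.1,(x[2]-.13)/.003]
    s=least_squares(f,(d0,m0,.13),x_scale=[.001,.05,.001],diff_step=1e-3,bounds=([-.01,.8,.12],[.01,1.25,.14]),loss='soft_l1',max_nfev=25)
    print(m0,d0,s.x,s.cost)
    if best is None or s.cost<best.cost: best=s
x=best.x; o=sim(x,log,12); print(f(x)); print(o[-1200::100])
E
```

```text
0.88 -0.003 [-0.0069  0.9539  0.1353] 23.47284481164159
0.88 0 [-0.0068  0.9578  0.1354] 23.476957507525007
0.88 0.003 [-0.0061  1.0086  0.1377] 23.70498195776434
0.95 -0.003 [-0.0069  0.9517  0.1352] 23.471415724262794
0.95 0 [-0.0067  0.9663  0.1358] 23.492213186893256
0.95 0.003 [-0.0079  0.8865  0.1322] 23.68695651391696
1.03 -0.003 [-0.0058  1.0323  0.1387] 23.91900612431067
1.03 0 [-0.0061  1.006   0.1376] 23.683741228326046
1.03 0.003 [-0.0066  0.9731  0.1361] 23.51059581478295
1.12 -0.003 [-0.0063  0.9916  0.137 ] 23.591460809523024
1.12 0 [-0.0059  1.0201  0.1382] 23.799576348127857
1.12 0.003 [-0.0057  1.0345  0.1388] 23.94242988176318
[ -0.2     -9.6733 -11.4567   0.1296   1.8415   0.8186   0.3832   0.0273
   0.2543  -0.3777   0.3286   0.2501  -0.3704   0.1632   0.5013   0.5982
  -0.5452  -1.2586  -0.9246  -0.4834   1.7232]
[[ 9.     -0.1189  0.0263]
 [ 9.25   -0.1171 -0.0118]
 [ 9.5    -0.1244 -0.0441]
 [ 9.75   -0.1373 -0.0547]
 [10.     -0.1494 -0.0376]
 [10.25   -0.1544 -0.001 ]
 [10.5    -0.1498  0.0361]
 [10.75   -0.1379  0.0545]
 [11.     -0.1248  0.0453]
 [11.25   -0.1172  0.0136]
 [11.5    -0.1187 -0.0246]
 [11.75   -0.1286 -0.0508]]
```

```bash
cat > plan.py <<'E'
from sim import *
X=np.array([-.0069,.9525,.1352])
def eq(th,x=X):
    yp=x[2] if th<0 else LIN
    F=x[1]*(.31-1.25*th)/(yp+ (np.tan(th)*-.02 if th<0 else 0)); s=(F-1.3)/110
    return .17+x[0]-np.sin(th)*yp+(.008-s)*np.cos(th)
def plan(t0,th,w,zc,tgt,zf,n=16,x=X,show=True):
    kn=np.linspace(0,n,n//4+1)
    def rows(u): return np.interp(np.arange(1,n+1),kn,np.r_[0,u])
    def f(u):
        o=sim(x,[(t0,zc,rows(u))],t0+n*.1+.1,t0=t0,th=th,w=w,dt=.005)
        return np.r_[(o[-1,1]-tgt)/.005,o[-1,2]/.01,(zc-.025*u[-1]-zf)/.0005,np.diff(np.r_[0,u])/.3, np.clip(np.abs(o[::10,2])-.12,0,None)/.02]
    s=least_squares(f,np.linspace(0,(zc-zf)/.025,n//4+1)[1:],diff_step=1e-2,x_scale=.1)
    R=rows(s.x); o=sim(x,[(t0,zc,R)],t0+n*.1+.1,t0=t0,th=th,w=w)
    print("rows",np.round(R,3)); print(np.round(o[39::40],3).tolist()); return R
E
python3 - <<'E'
from plan import *
for t in [-.1365,-.05,-.001,.001,.0145]: print(t,eq(t))
o=sim(X,log,9.61); print(o[-1])
plan(9.6,o[-1,1],o[-1,2],.1709,-.02,eq(-.02))
plan(9.6,o[-1,1],o[-1,2],.1709,-.02,eq(-.02),n=24)
E
```

```text
-0.1365 0.17124264668502404
-0.05 0.16599817073970527
-0.001 0.16312184772037916
0.001 0.16105945663337412
0.0145 0.16058707987709595
[ 9.6075     -0.12937716 -0.05171152]
rows [0.032 0.064 0.096 0.127 0.117 0.107 0.097 0.086 0.102 0.118 0.134 0.15
 0.169 0.188 0.207 0.226]
[[9.697, -0.135, -0.052], [9.797, -0.139, -0.038], [9.897, -0.142, -0.009], [9.997, -0.141, 0.031], [10.097, -0.135, 0.076], [10.197, -0.126, 0.111], [10.297, -0.113, 0.134], [10.397, -0.099, 0.143], [10.497, -0.085, 0.138], [10.597, -0.072, 0.128], [10.697, -0.06, 0.114], [10.797, -0.049, 0.096], [10.897, -0.041, 0.076], [10.997, -0.034, 0.058], [11.097, -0.029, 0.041], [11.197, -0.026, 0.027], [11.297, -0.024, 0.016]]
rows [0.009 0.018 0.027 0.036 0.042 0.049 0.055 0.062 0.073 0.084 0.095 0.106
 0.121 0.137 0.152 0.167 0.181 0.196 0.21  0.224 0.234 0.245 0.256 0.267]
[[9.697, -0.135, -0.054], [9.797, -0.14, -0.049], [9.897, -0.144, -0.036], [9.997, -0.147, -0.018], [10.097, -0.148, 0.005], [10.197, -0.146, 0.03], [10.297, -0.142, 0.054], [10.397, -0.135, 0.076], [10.497, -0.126, 0.094], [10.597, -0.116, 0.108], [10.697, -0.105, 0.117], [10.797, -0.093, 0.12], [10.897, -0.081, 0.118], [10.997, -0.07, 0.111], [11.097, -0.059, 0.102], [11.197, -0.049, 0.089], [11.297, -0.041, 0.075], [11.397, -0.034, 0.06], [11.497, -0.029, 0.046], [11.597, -0.025, 0.032], [11.697, -0.023, 0.021], [11.797, -0.021, 0.011], [11.897, -0.02, 0.005], [11.997, -0.02, 0.001], [12.097, -0.02, 0.0]]
```

Emit:
{"method": "jog_arm", "body": {"deltas": [[0,0,0.01,0,-1],[0,0,0.02,0,-1],[0,0,0.03,0,-1],[0,0,0.035,0,-1],[0,0,0.04,0,-1],[0,0,0.05,0,-1],[0,0,0.055,0,-1],[0,0,0.06,0,-1]]}}

```text
time: 10.4
tcp_pos: [0.4922, 0.113, 0.1692]
orientation: [-3.141, 0.0, 1.462]
force: [-0.5, 0.1, 3.0]
gripper_width: -0.0001
grasp_force: 1.6
```

```bash
cat > lk.sh <<'E'
python3 -c "
from h import *
for i in range($1): look()" | awk '{print $2,$4,$(NF-5),$(NF-4),$(NF-3),$(NF-2),$(NF-1),$NF}'
E
bash lk.sh 3
```

```text
10.40 -0.1026 z 0.1692 f [-0.49 0.09 2.96]
10.45 -0.1005 z 0.1692 f [-0.85 -0.34 3.21]
10.50 -0.0974 z 0.1693 f [-0.14 -0.74 3.43]
```

```bash
cat >> sim.py <<'E'
log.append((9.6,.1709,[.01,.02,.03,.035,.04,.05,.055,.06]))
obs+=[(10.4,-.1026),(10.45,-.1005),(10.5,-.0974)]
def fit2(ta,x0,pri=(0,1,.13),sg=(.01,.1,.004),wd=.002):
    ob=[q for q in obs if q[0]>=ta]
    def f(v):
        o=sim(v[:3],log,ob[-1][0]+.01,t0=ta,th=v[3],w=v[4],dt=.005); return np.r_[[(np.interp(t,o[:,0],o[:,1])-a)/wd for t,a in ob],(v[:3]-pri)/sg]
    s=least_squares(f,np.r_[x0,ob[0][1],.03],x_scale=[.001,.05,.002,.005,.01],diff_step=1e-3,loss='soft_l1')
    o=sim(s.x[:3],log,ob[-1][0]+.055,t0=ta,th=s.x[3],w=s.x[4],dt=.005)
    print("fit",np.round(s.x,4),"res",np.round(f(s.x),1),"now",np.round(o[-1],4)); return s.x[:3],o[-1]
E
python3 - <<'E'
from plan import *
for ta in (7.8,8.7):
    x,n=fit2(ta,X)
    print([ (t,round(eq(t,x),4)) for t in (-.1,-.05,-.001,.001,.0145)])
plan(10.55,n[1],n[2],.1694,-.02,eq(-.02,x),x=x)
E
```

```text
fit [-0.0177  0.5027  0.1253 -0.1647  0.0607] res [11.2 12.7  1.7  1.   0.5  0.4 -0.3  0.3  0.2 -0.5 -0.   0.3  0.3 -0.9
 -1.6 -1.1 -2.6 -1.4 -0.8 -1.8 -5.  -1.2] now [10.55   -0.0951  0.0738]
[(-0.1, np.float64(0.169)), (-0.05, np.float64(0.1649)), (-0.001, np.float64(0.1609)), (0.001, np.float64(0.1605)), (0.0145, np.float64(0.1595))]
fit [-8.000e-04  1.036e+00  1.276e-01 -1.245e-01  7.600e-03] res [ 4.4  2.8  1.4 -0.  -1.8 -1.3 -1.5 -2.1 -1.3 -0.5  0.3  0.9  2.4  4.1
 -0.3 -0.2 -0.4 -0.1  0.4 -0.6] now [10.555  -0.0952  0.0568]
[(-0.1, np.float64(0.1702)), (-0.05, np.float64(0.1681)), (-0.001, np.float64(0.1662)), (0.001, np.float64(0.1652)), (0.0145, np.float64(0.1649))]
rows [0.009 0.018 0.027 0.036 0.039 0.042 0.046 0.049 0.052 0.056 0.059 0.062
 0.072 0.081 0.09  0.1  ]
[[10.647, -0.089, 0.061], [10.747, -0.083, 0.064], [10.847, -0.077, 0.067], [10.947, -0.07, 0.069], [11.047, -0.063, 0.071], [11.147, -0.056, 0.07], [11.247, -0.049, 0.067], [11.347, -0.042, 0.061], [11.447, -0.037, 0.054], [11.547, -0.032, 0.046], [11.647, -0.028, 0.037], [11.747, -0.024, 0.027], [11.847, -0.022, 0.017], [11.947, -0.021, 0.009], [12.047, -0.02, 0.004], [12.147, -0.02, 0.001], [12.247, -0.02, 0.0]]
```

```bash
python3 - <<'E'
s=open('sim.py').read()
s=s.replace("dz,m,le=par;","dz,m,le,tc,vc=par;").replace("/(.118*(.7*m+.3))","/(.118*(.7*m+.3)); al-=tc/.118*np.tanh(w/.004)+vc/.118*w")
i=s.index("def fit2"); s=s[:i]+'''def fit2(ta,x0,pri=(0,1,.13,.0,.0),sg=(.01,.1,.004,.008,.03),wd=.002,th0=None,w0=.03):
    ob=[q for q in obs if q[0]>=ta]
    def f(v):
        o=sim(v[:5],log,ob[-1][0]+.01,t0=ta,th=v[5],w=v[6],dt=.005); return np.r_[[(np.interp(t,o[:,0],o[:,1])-a)/wd for t,a in ob],(v[:5]-pri)/sg]
    s=least_squares(f,np.r_[x0,ob[0][1],w0],x_scale=[.001,.05,.002,.005,.02,.005,.01],diff_step=1e-3,loss='soft_l1')
    o=sim(s.x[:5],log,ob[-1][0]+.055,t0=ta,th=s.x[5],w=s.x[6],dt=.005)
    print("fit",np.round(s.x,4),"cost",round(s.cost,2),"res",np.round(f(s.x),1),"now",np.round(o[-1],4)); return s.x[:5],o[-1]
'''
open('sim.py','w').write(s)
p=open('plan.py').read().replace("X=np.array([-.0069,.9525,.1352])","X=np.array([-.001,1.03,.1295,.004,.01])"); open('plan.py','w').write(p)
E
python3 - <<'E'
from plan import *
for ta in (6.05,6.9,7.8,8.7):
    x,n=fit2(ta,X,w0=0 if ta in (6.05,7.8) else .05)
    print([ (t,round(eq(t,x),4)) for t in (-.1,-.05,-.001,.001,.0145)])
plan(10.55,n[1],n[2],.1694,-.02,eq(-.02,x),x=x)
E
```

```text
fit [-0.0098  0.8214  0.1353  0.0222  0.0562 -0.2207  0.1236] cost 31.41 res [-0.2  0.4 -1.4 -0.3  0.7  0.1 -0.1 -0.2  0.3 -0.3  0.3  0.1 -0.7 -0.2
  0.4  0.9  1.1  2.3  3.8 -6.4 -7.2 -8.6 -1.  -1.8  1.3  2.8  1.9] now [ 1.055e+01 -1.143e-01  7.300e-03]
[(-0.1, np.float64(0.1699)), (-0.05, np.float64(0.1664)), (-0.001, np.float64(0.163)), (0.001, np.float64(0.1612)), (0.0145, np.float64(0.1606))]
fit [-0.0099  0.8165  0.1351  0.0222  0.0557 -0.199   0.0101] cost 31.37 res [ 0.4 -1.3 -0.3  0.7  0.1 -0.1 -0.2  0.3 -0.3  0.3  0.1 -0.7 -0.2  0.4
  0.9  1.   2.3  3.8 -6.4 -7.3 -8.7 -1.  -1.8  1.3  2.8  1.9] now [ 1.055e+01 -1.144e-01  7.200e-03]
[(-0.1, np.float64(0.1699)), (-0.05, np.float64(0.1664)), (-0.001, np.float64(0.163)), (0.001, np.float64(0.1612)), (0.0145, np.float64(0.1605))]
fit [ 0.0057  1.1926  0.125   0.0111  0.0526 -0.1886  0.134 ] cost 20.91 res [-0.6  2.6  2.   1.   0.1 -0.5 -1.6 -0.9 -0.9 -1.2 -0.3  0.6  1.4  2.
  3.4  5.  -1.3 -1.5 -2.1  0.6  1.9 -1.2  1.4  1.8] now [10.55   -0.0996  0.0409]
[(-0.1, np.float64(0.171)), (-0.05, np.float64(0.1698)), (-0.001, np.float64
[... 259 characters left out ...]
now [10.555  -0.0965  0.0498]
[(-0.1, np.float64(0.1708)), (-0.05, np.float64(0.1686)), (-0.001, np.float64(0.1666)), (0.001, np.float64(0.1664)), (0.0145, np.float64(0.1659))]
rows [0.009 0.018 0.027 0.036 0.042 0.048 0.053 0.059 0.062 0.065 0.068 0.071
 0.073 0.075 0.077 0.08 ]
[[10.647, -0.091, 0.053], [10.747, -0.086, 0.056], [10.847, -0.08, 0.058], [10.947, -0.074, 0.061], [11.047, -0.068, 0.063], [11.147, -0.062, 0.064], [11.247, -0.055, 0.063], [11.347, -0.049, 0.061], [11.447, -0.043, 0.058], [11.547, -0.038, 0.053], [11.647, -0.033, 0.046], [11.747, -0.028, 0.039], [11.847, -0.025, 0.03], [11.947, -0.022, 0.021], [12.047, -0.021, 0.012], [12.147, -0.02, 0.003], [12.247, -0.02, 0.0]]
```

Emit:
{"method": "jog_arm", "body": {"deltas": [[0,0,0.01,0,-1],[0,0,0.02,0,-1],[0,0,0.03,0,-1],[0,0,0.035,0,-1],[0,0,0.04,0,-1],[0,0,0.045,0,-1],[0,0,0.05,0,-1],[0,0,0.05,0,-1]]}}

```text
time: 11.35
tcp_pos: [0.4922, 0.113, 0.168]
orientation: [3.142, -0.0, 1.462]
force: [-0.6, -0.9, 2.7]
gripper_width: 0.0002
grasp_force: 1.5
```

```bash
bash lk.sh 4
```

```text
11.35 -0.0847 z 0.1680 f [-0.56 -0.9 2.68]
11.40 -0.0869 z 0.1680 f [-0.5 -0.82 2.41]
11.45 -0.0869 0.1681 f [-0.23 -0.68 2.6 ]
11.50 -0.0867 0.1681 f [ 0.12 -0.31 3.48]
```

Emit:
{"method": "jog_arm", "body": {"deltas": [[0,0,0.02,0,-1],[0,0,0.04,0,-1],[0,0,0.06,0,-1],[0,0,0.07,0,-1],[0,0,0.08,0,-1],[0,0,0.09,0,-1],[0,0,0.1,0,-1],[0,0,0.1,0,-1]]}}

```text
time: 12.35
tcp_pos: [0.4922, 0.113, 0.1655]
orientation: [-3.141, 0.0, 1.462]
force: [-0.0, -0.4, 3.5]
gripper_width: 0.0002
grasp_force: 1.4
```

```bash
bash lk.sh 3
```

```text
12.35 -0.0496 0.1655 f [-0.04 -0.45 3.5 ]
12.40 -0.0449 z 0.1655 f [-0.37 -1.37 2.56]
12.45 -0.0414 z 0.1655 f [-0.52 -0.3 1.91]
```

Emit:
{"method": "jog_arm", "body": {"deltas": [[0,0,0,0,-1],[0,0,0,0,-1],[0,0,0.01,0,-1],[0,0,0.02,0,-1],[0,0,0.03,0,-1],[0,0,0.04,0,-1],[0,0,0.05,0,-1],[0,0,0.06,0,-1]]}}

```text
time: 13.3
tcp_pos: [0.4922, 0.113, 0.164]
orientation: [-3.142, -0.0, 1.462]
force: [-0.5, -0.6, 1.7]
gripper_width: -0.0001
grasp_force: 1.2
```

```bash
bash lk.sh 3
```

```text
13.30 -0.0007 z 0.1640 f [-0.51 -0.55 1.73]
13.35 -0.0024 0.1640 f [ 0.04 -1.2 1.96]
13.40 -0.0020 0.1640 f [ 0.84 -0.18 2.76]
```

Emit:
{"method": "jog_arm", "body": {"deltas": [[0,0,0,0,-1],[0,0,0,0,-1],[0,0,0.01,0,-1],[0,0,0.01,0,-1],[0,0,0.02,0,-1],[0,0,0.02,0,-1],[0,0,0.03,0,-1],[0,0,0.03,0,-1]]}}

```text
time: 14.25
tcp_pos: [0.4922, 0.113, 0.1633]
orientation: [3.142, -0.0, 1.462]
force: [-0.4, -0.7, 2.2]
gripper_width: 0.0001
grasp_force: 1.2
```

```bash
bash lk.sh 4
```

```text
14.25 0.0014 z 0.1633 f [-0.36 -0.68 2.22]
14.30 0.0024 z 0.1633 f [-0.4 0.14 2.26]
14.35 0.0016 0.1633 f [-0.55 -0.38 2.3 ]
14.40 0.0023 z 0.1633 f [-1.14 -1.32 2.09]
```

Emit:
{"method": "jog_arm", "body": {"deltas": [[0,0,0.01,0,-1],[0,0,0.01,0,-1],[0,0,0.02,0,-1],[0,0,0.02,0,-1],[0,0,0.03,0,-1],[0,0,0.03,0,-1],[0,0,0.03,0,-1],[0,0,0.03,0,-1]]}}

```text
time: 15.25
tcp_pos: [0.4922, 0.113, 0.1626]
orientation: [3.142, -0.0, 1.462]
force: [0.2, -0.4, 1.8]
gripper_width: 0.0
grasp_force: 1.0
```

```bash
bash lk.sh 4
```

```text
15.25 0.0296 0.1626 f [ 0.24 -0.44 1.78]
15.30 0.0313 0.1625 f [ 0.45 -0.38 1.91]
15.35 0.0345 z 0.1626 f [-0.45 -0.9 1.38]
15.40 0.0330 z 0.1626 f [-0.13 0.02 2.55]
```

Emit:
{"method": "jog_arm", "body": {"deltas": [[0,0,-0.01,0,-1],[0,0,-0.015,0,-1],[0,0,-0.015,0,-1],[0,0,-0.015,0,-1],[0,0,-0.015,0,-1],[0,0,-0.015,0,-1],[0,0,-0.015,0,-1],[0,0,-0.015,0,-1]]}}

```text
time: 16.25
tcp_pos: [0.4922, 0.113, 0.163]
orientation: [3.141, -0.0, 1.462]
force: [0.2, 0.0, 1.9]
gripper_width: -0.0001
grasp_force: 1.0
```

```bash
bash lk.sh 3
```

```text
16.25 0.0325 z 0.1630 f [0.22 0.04 1.88]
16.30 0.0331 f [ 0.6 -0.25 2. ]
16.35 0.0329 z 0.1629 f [0.48 0.63 2.35]
```

Emit:
{"method": "jog_arm", "body": {"deltas": [[0,0,-0.005,0,-1],[0,0,-0.01,0,-1],[0,0,-0.015,0,-1],[0,0,-0.015,0,-1],[0,0,-0.015,0,-1],[0,0,-0.015,0,-1],[0,0,-0.015,0,-1],[0,0,-0.015,0,-1]]}}

```text
time: 17.2
tcp_pos: [0.4922, 0.1131, 0.1633]
orientation: [3.142, -0.0, 1.462]
force: [-0.0, 1.4, 2.0]
gripper_width: -0.0001
grasp_force: 1.0
```

```bash
bash lk.sh 3
```

```text
17.20 0.0212 z 0.1633 f [-0. 1.36 2.02]
17.25 0.0216 z 0.1633 f [-0.55 0.9 0.97]
17.30 0.0209 0.1633 f [ 0.86 -0.17 2.05]
```

Emit:
{"method": "jog_arm", "body": {"deltas": [[0,0,-0.004,0,-1],[0,0,-0.004,0,-1],[0,0,-0.004,0,-1],[0,0,-0.004,0,-1],[0,0,-0.004,0,-1],[0,0,-0.004,0,-1],[0,0,-0.004,0,-1],[0,0,-0.004,0,-1]]}}

```text
time: 18.15
tcp_pos: [0.4922, 0.113, 0.1634]
orientation: [3.142, -0.0, 1.462]
force: [2.2, 0.7, 2.0]
gripper_width: 0.0002
grasp_force: 1.0
```

```bash
bash lk.sh 3
python3 - <<'E'
from h import *
look('pics/s18.png')
im=cv2.imread("pics/s18.png"); cv2.imwrite("pics/c18.png",cv2.resize(im[180:270,225:310],None,fx=6,fy=6,interpolation=cv2.INTER_CUBIC))
E
```

```text
18.15 0.0213 0.1634 f [2.15 0.69 2. ]
18.20 0.0197 z 0.1634 f [0.49 0.38 1.11]
18.25 0.0212 z 0.1634 f [0.56 1.6 1.57]
t 18.30 th 0.0213 off -0.0009 tip_y 0.0033 n 119 | tab y,z 0.0032 0.3849 ang 0.0147 | z 0.1634 f [0.17 0.31 1.7 ]
```

View pics/c18.png

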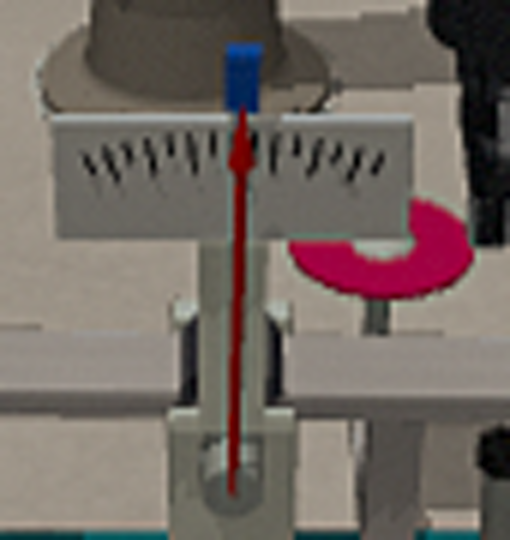

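Emit:
{"method": "jog_arm", "body": {"deltas": [[0,0,0,0,-1],[0,0,0,0,-1],[0,0,0,0,-1],[0,0,0,0,-1],[0,0,0,0,-1],[0,0,0,0,-1],[0,0,0,0,-1],[0,0,0,0,-1]]}}

```text
time: 19.15
tcp_pos: [0.4922, 0.113, 0.1634]
orientation: [3.142, -0.0, 1.462]
force: [0.7, 0.8, 1.9]
gripper_width: 0.0
grasp_force: 1.0
```

```bash
bash lk.sh 20
```

```text
19.15 0.0212 z 0.1634 f [0.71 0.77 1.93]
19.20 0.0202 z 0.1634 f [-0.16 -0.16 2.19]
19.25 0.0199 0.1634 f [ 0.32 -0.38 1.59]
19.30 0.0208 z 0.1634 f [-0.33 -0.13 2.28]
19.35 0.0208 z 0.1634 f [-0.56 1.4 1.23]
19.40 0.0203 z 0.1634 f [-0.22 0.15 2.48]
19.45 0.0198 0.1634 f [-0.36 1.42 2.9 ]
19.50 0.0209 z 0.1634 f [-0.14 1.62 2.73]
19.55 0.0216 0.1634 f [0.77 0.66 1.6 ]
19.60 0.0208 z 0.1634 f [0.53 1.06 3.02]
19.65 0.0213 z 0.1634 f [-0.32 1.01 2.19]
19.70 0.0196 z 0.1634 f [-0.38 0.76 1.21]
19.75 0.0211 z 0.1634 f [-0.16 0.62 2.29]
19.80 0.0212 z 0.1634 f [-0.7 0.9 2.36]
19.85 0.0198 z 0.1634 f [0.47 0.85 2.42]
19.90 0.0208 z 0.1634 f [0.38 0.16 2.48]
19.95 0.0203 z 0.1634 f [-0.23 0.03 1.74]
20.00 0.0202 0.1634 f [ 0.3 -0.37 1.63]
20.05 0.0201 0.1634 f [ 0.02 -0.05 1.95]
20.10 0.0208 z 0.1634 f [-0.39 0.21 1.89]
```

Emit:
{"method": "jog_arm", "body": {"deltas": [[0,0,0,0,-1],[0,0,0,0,-1],[0,0,0,0,-1],[0,0,0,0,-1],[0,0,0,0,-1],[0,0,0,0,-1],[0,0,0,0,-1],[0,0,0,0,-1]]}}

```text
time: 20.95
tcp_pos: [0.4922, 0.1131, 0.1634]
orientation: [3.142, -0.0, 1.462]
force: [0.4, 0.6, 2.8]
gripper_width: 0.0001
grasp_force: 1.0
```

Emit:
{"method": "jog_arm", "body": {"deltas": [[0,0,0,0,-1],[0,0,0,0,-1],[0,0,0,0,-1],[0,0,0,0,-1],[0,0,0,0,-1],[0,0,0,0,-1],[0,0,0,0,-1],[0,0,0,0,-1]]}}

```text
time: 21.75
tcp_pos: [0.4922, 0.113, 0.1634]
orientation: [3.142, -0.0, 1.462]
force: [0.6, 0.5, 2.4]
gripper_width: 0.0
grasp_force: 1.0
```

Emit:
{"method": "jog_arm", "body": {"deltas": [[0,0,0,0,-1],[0,0,0,0,-1],[0,0,0,0,-1],[0,0,0,0,-1],[0,0,0,0,-1],[0,0,0,0,-1],[0,0,0,0,-1],[0,0,0,0,-1]]}}

```text
time: 22.55
tcp_pos: [0.4922, 0.113, 0.1634]
orientation: [3.142, -0.0, 1.462]
force: [-0.1, 0.8, 3.2]
gripper_width: 0.0
grasp_force: 1.0
```

```bash
bash lk.sh 2
```

```text
22.55 0.0220 z 0.1634 f [-0.13 0.76 3.16]
22.60 0.0208 z 0.1634 f [0.4 0.64 2.24]
```

Emit:
{"method": "jog_arm", "body": {"deltas": [[0,0,0,0,-1],[0,0,0,0,-1],[0,0,0,0,-1],[0,0,0,0,-1],[0,0,0,0,-1],[0,0,0,0,-1],[0,0,0,0,-1],[0,0,0,0,-1]]}}

```text
time: 23.45
tcp_pos: [0.4922, 0.113, 0.1634]
orientation: [-3.142, -0.0, 1.462]
force: [-0.6, 0.6, 2.7]
gripper_width: 0.0002
grasp_force: 1.0
```

Emit:
{"method": "jog_arm", "body": {"deltas": [[0,0,0,0,-1],[0,0,0,0,-1],[0,0,0,0,-1],[0,0,0,0,-1],[0,0,0,0,-1],[0,0,0,0,-1],[0,0,0,0,-1],[0,0,0,0,-1]]}}

```text
time: 24.25
tcp_pos: [0.4922, 0.113, 0.1634]
orientation: [-3.142, -0.0, 1.462]
force: [-0.6, 0.2, 2.3]
gripper_width: 0.0004
grasp_force: 1.0
```

Emit:
{"method": "jog_arm", "body": {"deltas": [[0,0,0,0,-1],[0,0,0,0,-1],[0,0,0,0,-1],[0,0,0,0,-1],[0,0,0,0,-1],[0,0,0,0,-1],[0,0,0,0,-1],[0,0,0,0,-1]]}}

```text
time: 25.05
tcp_pos: [0.4922, 0.113, 0.1634]
orientation: [3.142, -0.0, 1.462]
force: [0.6, 0.6, 2.4]
gripper_width: 0.0
grasp_force: 1.0
```

Emit:
{"method": "jog_arm", "body": {"deltas": [[0,0,0,0,-1],[0,0,0,0,-1],[0,0,0,0,-1],[0,0,0,0,-1],[0,0,0,0,-1],[0,0,0,0,-1],[0,0,0,0,-1],[0,0,0,0,-1]]}}

```text
time: 25.85
tcp_pos: [0.4922, 0.113, 0.1634]
orientation: [-3.142, -0.0, 1.462]
force: [0.0, 0.7, 2.0]
gripper_width: 0.0001
grasp_force: 1.0
```

```bash
bash lk.sh 2
```

```text
25.85 0.0208 z 0.1634 f [0.04 0.72 2.04]
25.90 0.0207 z 0.1634 f [0.08 1.01 1.52]
```

Emit:
{"method": "jog_arm", "body": {"deltas": [[0,0,-0.01,0,-1],[0,0,-0.02,0,-1],[0,0,-0.03,0,-1],[0,0,-0.04,0,-1],[0,0,-0.05,0,-1],[0,0,-0.06,0,-1],[0,0,-0.07,0,-1],[0,0,-0.07,0,-1]]}}

```text
time: 26.75
tcp_pos: [0.4922, 0.113, 0.1652]
orientation: [3.142, -0.0, 1.462]
force: [0.9, 0.5, 2.1]
gripper_width: 0.0001
grasp_force: 1.1
```

```bash
bash lk.sh 3
```

```text
26.75 0.0030 z 0.1652 f [0.9 0.55 2.06]
26.80 0.0010 z 0.1652 f [-0.65 0.91 2.19]
26.85 -0.0034 z 0.1652 f [0.21 0.57 2.42]
```

Emit:
{"method": "jog_arm", "body": {"deltas": [[0,0,0,0,-1],[0,0,-0.01,0,-1],[0,0,-0.02,0,-1],[0,0,-0.03,0,-1],[0,0,-0.04,0,-1],[0,0,-0.05,0,-1],[0,0,-0.06,0,-1],[0,0,-0.06,0,-1]]}}

```text
time: 27.7
tcp_pos: [0.4922, 0.113, 0.1667]
orientation: [3.141, -0.0, 1.462]
force: [-0.2, 2.2, 2.9]
gripper_width: 0.0002
grasp_force: 1.3
```

```bash
bash lk.sh 3
```

```text
27.70 -0.0441 z 0.1667 f [-0.19 2.22 2.91]
27.75 -0.0443 z 0.1667 f [0.34 0.21 2.65]
27.80 -0.0474 z 0.1667 f [1.1 0.92 3.44]
```

Calm descent; continue.

Emit:
{"method": "jog_arm", "body": {"deltas": [[0,0,-0.01,0,-1],[0,0,-0.02,0,-1],[0,0,-0.03,0,-1],[0,0,-0.04,0,-1],[0,0,-0.05,0,-1],[0,0,-0.06,0,-1],[0,0,-0.07,0,-1],[0,0,-0.08,0,-1]]}}

```text
time: 28.65
tcp_pos: [0.4922, 0.113, 0.1687]
orientation: [3.142, -0.0, 1.462]
force: [0.9, 0.2, 3.6]
gripper_width: -0.0001
grasp_force: 1.3
```

```bash
bash lk.sh 3
```

```text
28.65 -0.0613 z 0.1687 f [0.85 0.24 3.55]
28.70 -0.0634 0.1687 f [ 0.3 -0.08 2.89]
28.75 -0.0651 z 0.1687 f [0.49 0.68 3.04]
```

Emit:
{"method": "jog_arm", "body": {"deltas": [[0,0,-0.01,0,-1],[0,0,-0.02,0,-1],[0,0,-0.03,0,-1],[0,0,-0.04,0,-1],[0,0,-0.05,0,-1],[0,0,-0.06,0,-1],[0,0,-0.07,0,-1],[0,0,-0.08,0,-1]]}}

```text
time: 29.6
tcp_pos: [0.4922, 0.113, 0.1707]
orientation: [3.142, -0.0, 1.462]
force: [0.8, 0.6, 3.5]
gripper_width: -0.0002
grasp_force: 1.6
```

```bash
bash lk.sh 3
```

```text
29.60 -0.1084 z 0.1707 f [0.79 0.64 3.51]
29.65 -0.1121 z 0.1707 f [0.16 0.72 2.99]
29.70 -0.1145 z 0.1707 f [-0.99 0.4 3.07]
```

Emit:
{"method": "jog_arm", "body": {"deltas": [[0,0,-0.01,0,-1],[0,0,-0.02,0,-1],[0,0,-0.03,0,-1],[0,0,-0.04,0,-1],[0,0,-0.05,0,-1],[0,0,-0.06,0,-1],[0,0,-0.07,0,-1],[0,0,-0.08,0,-1]]}}

```text
time: 30.55
tcp_pos: [0.4922, 0.113, 0.1727]
orientation: [3.142, -0.0, 1.462]
force: [0.3, 1.0, 4.0]
gripper_width: 0.0
grasp_force: 1.6
```

```bash
bash lk.sh 3
```

```text
30.55 -0.1303 z 0.1727 f [0.28 1.01 4.05]
30.60 -0.1318 z 0.1727 f [-0.35 0.87 2.88]
30.65 -0.1337 z 0.1727 f [-0.14 0.64 3.79]
```

Emit:
{"method": "jog_arm", "body": {"deltas": [[0,0,-0.01,0,-1],[0,0,-0.02,0,-1],[0,0,-0.03,0,-1],[0,0,-0.04,0,-1],[0,0,-0.05,0,-1],[0,0,-0.06,0,-1],[0,0,-0.06,0,-1],[0,0,-0.06,0,-1]]}}

```text
time: 31.5
tcp_pos: [0.4922, 0.113, 0.1742]
orientation: [3.141, -0.0, 1.462]
force: [0.4, 0.6, 3.8]
gripper_width: 0.0002
grasp_force: 1.9
```

```bash
bash lk.sh 3
```

```text
31.50 -0.1674 z 0.1742 f [0.4 0.59 3.77]
31.55 -0.1696 0.1742 f [0.47 1.34 3.7 ]
31.60 -0.1702 z 0.1742 f [0.14 1.84 2.27]
```

Emit:
{"method": "jog_arm", "body": {"deltas": [[0,0,-0.01,0,-1],[0,0,-0.02,0,-1],[0,0,-0.03,0,-1],[0,0,-0.04,0,-1],[0,0,-0.05,0,-1],[0,0,-0.06,0,-1],[0,0,-0.07,0,-1],[0,0,-0.08,0,-1]]}}

```text
time: 32.45
tcp_pos: [0.4922, 0.113, 0.1762]
orientation: [3.142, -0.0, 1.462]
force: [0.8, 0.9, 3.8]
gripper_width: -0.0001
grasp_force: 1.9
```

```bash
bash lk.sh 3
```

```text
32.45 -0.1844 0.1762 f [0.79 0.93 3.8 ]
32.50 -0.1887 z 0.1762 f [0.55 0.47 3.75]
32.55 -0.1941 z 0.1762 f [0.61 1.01 4.71]
```

Emit:
{"method": "jog_arm", "body": {"deltas": [[0,0,-0.01,0,-1],[0,0,-0.02,0,-1],[0,0,-0.03,0,-1],[0,0,-0.03,0,-1],[0,0,-0.04,0,-1],[0,0,-0.04,0,-1],[0,0,-0.04,0,-1],[0,0,-0.04,0,-1]]}}

```text
time: 33.4
tcp_pos: [0.4922, 0.113, 0.1772]
orientation: [3.142, -0.0, 1.462]
force: [-0.1, 0.1, 3.7]
gripper_width: -0.0001
grasp_force: 2.0
```

```bash
bash lk.sh 3
```

```text
33.40 -0.2086 z 0.1772 f [-0.1 0.13 3.73]
33.45 -0.2091 z 0.1771 f [0.32 0.83 4.04]
33.50 -0.2088 0.1772 f [0.33 0.61 4.2 ]
```

Emit:
{"method": "jog_arm", "body": {"deltas": [[0,0,-0.01,0,-1],[0,0,-0.02,0,-1],[0,0,-0.03,0,-1],[0,0,-0.04,0,-1],[0,0,-0.05,0,-1],[0,0,-0.05,0,-1],[0,0,-0.05,0,-1],[0,0,-0.05,0,-1]]}}

```text
time: 34.35
tcp_pos: [0.4922, 0.113, 0.1784]
orientation: [3.142, -0.0, 1.462]
force: [0.7, 0.6, 4.2]
gripper_width: -0.0003
grasp_force: 2.0
```

```bash
bash lk.sh 3
```

```text
34.35 -0.2192 z 0.1784 f [0.74 0.57 4.25]
34.40 -0.2190 z 0.1784 f [0.3 0.47 3.69]
34.45 -0.2191 z 0.1784 f [0.28 0.29 3.69]
```

Emit:
{"method": "jog_arm", "body": {"deltas": [[0,0,-0.1,0,-1],[-0.04,0,-0.25,0,-1],[-0.08,0,-0.4,0,-1],[-0.12,0,-0.6,0,-1],[-0.16,0,-0.8,0,-1],[-0.16,0,-1.0,0,-1],[-0.16,0,-1.2,0,-1],[-0.16,0,-1.4,0,-1]]}}

```text
time: 35.3
tcp_pos: [0.4916, 0.1091, 0.2136]
orientation: [-3.141, -0.0, 1.462]
force: [-0.9, -0.2, 0.6]
gripper_width: -0.0001
grasp_force: 0.0
```

Emit:
{"method": "jog_arm", "body": {"deltas": [[0,0,-0.2,0,-1],[0,0,-0.5,0,-1],[0,0,-0.9,0,-1],[0,0,-1.3,0,-1],[0,0,-1.7,0,-1],[0,0,-2.0,0,-1],[0,0,-2.2,0,-1],[0,0,-2.3,0,-1]]}}

```text
time: 36.1
tcp_pos: [0.4919, 0.109, 0.2715]
orientation: [3.141, -0.0, 1.462]
force: [0.1, -0.3, -0.5]
gripper_width: -0.0
grasp_force: 0.0
```

```bash
bash lk.sh 3; python3 -c "
from h import *
im=viewer.camera('scene');cv2.imwrite('pics/end.png',im[:,:,::-1])"
```

```text
36.10 -0.2190 0.2715 f [ 0.08 -0.28 -0.54]
36.15 -0.2191 z 0.2715 f [-0.14 -0.58 -0.84]
36.20 -0.2191 0.2711 f [ 1.1 -0.82 0.42]
```

View pics/end.png

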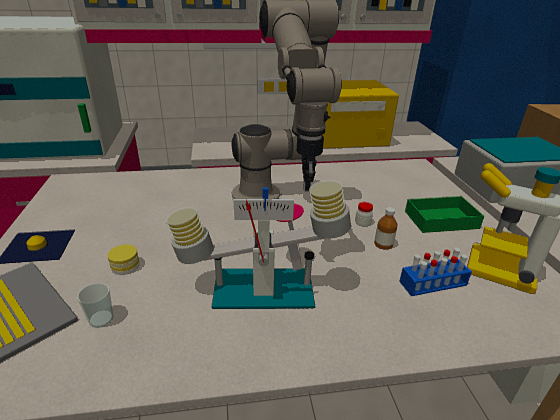

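The beam lies back on its rest, with the pointer tip at about (246,200) as it was at the start. The gripper is clear above the flange and the bystanders have not moved.

```bash
python3 -c "
from h import *
print(r.sign_off())"
```

```text
the job is handed in; nothing more can be done
None
```

I held the pointer at the blue tab for about 8 s (pressing the button's flange edge, not the dome, because that kept the beam steady), eased the beam back onto its rest, lifted the gripper clear and handed the job in at about 36 s; no verdict was shown.

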